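Free a sample plate from the hold-down

ROBOT

A 6-joint arm with a two-finger parallel gripper is mounted at the origin on a cart in front of the work surface, level with it; the furniture and walls round the work are solid. World frame = base frame: x ahead of the robot, y to its left, z up, the work surface at z = 0. Lengths are in m, angles in degrees, forces in N, time in s.
With the tool pointing down it reaches from about 0.375 to 0.9 m from the base axis. Payload 3.1 kg.
Tool frame: the origin (TCP) lies at the very end of the fingers, on their centre line; the grasp point (between the pads) lies 19 mm behind it (bot.grip_point_offset is the distance from the TCP to the grasp point, in m); z points along the fingers, x is the direction in which the jaws open and shut, and the axes are right-handed (so a half turn about z gives the same grasp; the last joint's range is limited). The gripper opens to 87 mm and grips with 3 to 60 N. Pads are 19 mm wide; open, the fingers measure 117 mm over their backs; the gripper's body (75 mm by 190 mm) begins 51 mm behind the grasp point.
Start: joints at [-80.415, 30.224, 82.088, -0, 67.689, -10.227], TCP at [0.212, -0.588, 0.223] pointing down, gripper open.
Joint ranges: [-176.69, 176.69], [-43.24, 126.21], [12.49, 139.97], [-82, 262], [0, 151.66], [-163.58, 163.58]. Speed limits (degrees/s): [159.86, 159.86, 180, 180, 180, 180].

INTERFACE

Orientations are given as a 3x3 rotation matrix whose columns are the frame's x, y, z axes.
In Python, from rig import bot, capture, recognise, place_of gives the robot as it stands.
- The arm moves only by the tool send_rows, never from a script. Its argument "motion" is a list of rows, each a list of 2 entries, a list of its own where there are three numbers: the shift along the tool's x, y, z in mm, then the turn about the tool's z in rad. A call has exactly 5 rows; each row shifts and turns the pose as measured when the row begins, along the tool's axes as they then stand; what a row does not reach is not made up. A row lasts 1/12 s, in which the tool goes at most 41.7 mm and 7.16 degrees, less where a joint would pass 70% of its speed; a pose out of reach is approached as far as the arm can. A call with a gripper value outside its range is refused whole. "gripper" is the closure, from 0 (fully open) to 1 (shut), set as the call begins (left out, the last holds). The fingers move at their own pace and stop on an object; the grip force is fixed at half the most. Time passes only in rows, so rows that do not move let the fingers close, or fill a call up. It gives the time, the measured TCP pose, the force and the opening at its end, in the units of the state.
- bot.read_state(): the state, without advancing time (a new reading comes with each control period).
- capture(name): name is "scene" or "top"; returns a dict with "image" (400x640x3 uint8, blue, green, red), "fx", "fy", "cx", "cy" (pixels), "rvec" (rotation vector, rad) and "tvec" (3), from world to camera coordinates, as OpenCV has them. Camera axes: x right, y down, z forward; pixel columns grow to the right and rows downward; lengths in m; the calibration is good to about 2 mm. A picture is of the moment at which its call begins. There is no depth.
- bot.hand_in(): hands the job in, once; it reports no verdict.
Trained networks look in the newest picture that a camera, given by its name, has taken for a name from the list of things; names that differ only in an ending like _2 or _b are one class to them, and where a whole thing is asked for, a point or a joint stands for the part that bears it (a point fixed in the world has none). Each returns a list of dicts, best first, with "p" (0 to 1); they miss things now and then, are a little off and sometimes report something else, mostly with a low value. They report only what shows in the picture. A call takes as long as a camera call. They do not tell look-alikes from the thing itself.
- recognise(camera, target): "xy" ([column, row] in pixels, amid what is visible of it).
- place_of(camera, target): "xy" ([column, row] in pixels: a listed point, or the origin of a listed thing).
The state is a dict: "time_s": time; "joint_positions": joint angles; "qvel": joint speeds; "tau": joint torques, N m; "position": TCP position; "tcp_rot": TCP orientation; "force": force on the tool from outside, world axes, zero at the start; "moment": the same for the moment, N m; "opening": opening from 0.0 (shut) to 1.0 (fully open).
Only numpy, scipy, OpenCV 4.12 (cv2) and the standard library are available. Lean on these libraries where they do the work, as an engineer would, in place of code of your own. Each camera call takes 0.05 s, during which the arm holds its last target.

TASK

Free the sample plate that is held in the hold-down fixture. First push the counterweighted arm up past its balance point so that it tips back and stays raised on its own, then push the plate along its slideway until it is fully home against the end stop. Use the fingers only to push: pick nothing up, and leave the other things on the turntable where they are.

Things in the scene. Friction and masses are not known exactly. Their poses are not given: they have to be found in the camera images.
- hold_down: Fixed steel hold-down fixture; its slideway points away from the robot, its hinge block is on the right. Origin: underside of the slideway, straight below the arm's foot; z up, x from slideway to hinge block (to the robot's right), y along the slideway to the end stop. Hinge block: x 108 to 152, y -24 to 24 mm, up to z = 101 mm; before it only a 10 mm high foot plate, 72 mm wide.
- slideway (a point): Point on the slideway's bed below the arm's foot: 12 mm above the fixture's origin. The bed is flat steel, from 105 mm before this point (open end, near the robot) to the end stop 114 mm beyond it along the fixture's y. A low rail runs along each side: inner faces 25 mm and outer faces 32 mm from the middle line, tops 7 mm above the bed.
- keeper (a joint): Hinge of the counterweighted arm, rad. About 0: arm level across the slideway, its foot resting on the plate. Grows as its free end is pushed up and over towards the hinge (to the right). Balances at about 0.82: below that it falls back onto the plate, beyond it it tips back by itself, damped, within about 2 s, to its stop at 1.95, leaning to the right, and stays.
- hinge (a point): Point on the hinge axis (which is parallel to the fixture's y), at x = 130, y = 0, z = 85 mm in the fixture's frame; fixed. The counterweight, a cylinder 44 mm across and 56 mm wide, is centred 30 mm beyond (along the fixture's x) and 50 mm above it when the arm is level.
- cross_bar (a point): Centre of the round cross bar at the arm's free end: a level rod 14 mm thick, 104 mm long, parallel to the hinge axis; moves with the arm. Arm level: 190 mm from the hinge axis against the fixture's x and 30 mm above it (115 mm above the turntable), free below. About 1.2 N upwards there lifts the arm. The arm between is a bar 18 mm wide, 12 mm thick.
- foot (a point): Underside of the arm's rubber foot, 24 mm across, on a 12 mm stem; moves with the arm. Arm level: 130 mm from the hinge axis against the fixture's x and 65 mm below it, pressing on the plate with about 1.7 N.
- end_stop (a point): Point on the bed at the middle of the end stop's face, at x = 0, y = 114, z = 12 mm in the fixture's frame. The stop is a cross piece 64 mm wide whose top is 29 mm above the turntable.
- plate: The sample plate to be pushed: a flat metal plate 45 x 60 x 8 mm lying on the slideway under the arm's foot, 60 mm side along the slideway (its y axis); 0.15 to 0.25 kg. Origin: centre of its underside. Home against the end stop, its origin is 30 mm from the stop's face.
- jar_white: Bystander: a white jar 56 mm across, 70 mm high, beside the hinge block, on the robot's side. Origin: centre of its underside.
- tape_roll: Bystander: roll of masking tape lying flat, 91 mm across, 24 mm high, on the far side of the hinge block. Origin: centre of its underside.
- pliers: Bystander: pliers lying flat, 57 x 176 x 14 mm (long along its y), left of the fixture, beyond the cross bar. Origin: centre of its underside.
- steel_wool: Bystander: pad of steel wool, 48 x 63 x 30 mm, on the left. Origin: centre of its underside.
- wax_tin: Bystander: flat tin 85 x 123 x 33 mm, on the left. Origin: centre of its underside.
- scraper: Bystander: scraper with wooden handle, 54 x 195 x 19 mm, on the left. Origin: centre of its underside.
Mind the look-alikes: they are no part of the job. Of the things shaped like the plate, the metal one is meant.

How it is judged:
By the outcome, as a careful person would: the job done as asked, in the order asked, and still so for the second after the job is handed in, with the robot touching nothing.
It also fails if it takes over 51 s, if anything falls off the work surface, if the arm or the gripper's body presses on something with over 40 N, if the wrist force passes 120 N, or if a joint passes its speed limit or range.

## Working session

There is one attempt and no reset: what is moved stays moved. The work goes in short steps, Python scripts to look and compute and a tool call to move; the robot and the scene stay as the last step left them, time stands still between calls to the robot, and variables do not carry over. Pictures are saved under pics/ and viewed, and the job is handed in when it is done.

Besides the shell and the picture viewer there is one more tool, called as name(argument=value, ...), one argument or row to a line, values as JSON. send_rows: Moves the arm, as the interface text tells. Its arguments: {"type":"object","properties":{"motion":{"type":"array","items":{"type":"array"}},"gripper":{"type":"number"}},"required":["motion"]}

```bash
mkdir -p pics; ls
python3 - <<'E'
from rig import bot, capture, recognise, place_of
import cv2
for c in ("scene","top"):
    d=capture(c); cv2.imwrite(f"pics/{c}0.png",d["image"])
    print(c,d["fx"],d["fy"],d["cx"],d["cy"],d["rvec"],d["tvec"])
    for n in ("hold_down","plate","cross_bar","keeper","jar_white","pliers"):
        print(n,[(r["xy"],round(r["p"],2)) for r in recognise(c,n)][:4])
    for n in ("slideway","hinge","cross_bar","foot","end_stop","plate","hold_down"):
        print("pl",n,[(r["xy"],round(r["p"],2)) for r in place_of(c,n)][:4])
print(bot.read_state())
E
```

```text
pics
scene 438.7899295995469 438.7899295995469 318.84185921838747 202.1423585454858 [ 1.3096574  -2.10681386  0.97667913] [0.25325997 0.34601376 1.07550097]
hold_down [([428.7, 183.5], 0.67)]
plate [([333.5, 238.1], 0.6)]
cross_bar [([436.2, 165.6], 0.46)]
keeper [([439.0, 160.9], 0.67)]
jar_white [([425.1, 202.2], 0.85)]
pliers [([435.3, 161.0], 0.62), ([332.6, 207.9], 0.53)]
pl slideway []
pl hinge [([421.4, 173.2], 0.83)]
pl cross_bar []
pl foot []
pl end_stop [([421.7, 170.7], 0.33)]
pl plate [([335.8, 239.4], 0.73)]
pl hold_down []
top 515.2499467462661 515.2499467462661 332.05379611559573 191.36068554013826 [ 2.12072901 -2.13076902  0.16304917] [0.03035383 0.51153809 1.2336071 ]
hold_down [([444.9, 193.7], 0.68)]
plate [([384.0, 244.2], 0.92), ([334.4, 234.7], 0.88), ([427.6, 193.7], 0.48)]
cross_bar [([472.2, 186.0], 0.83)]
keeper [([475.3, 192.6], 0.67)]
jar_white [([472.2, 237.8], 0.89)]
pliers []
pl slideway [([430.5, 190.2], 0.7)]
pl hinge [([491.1, 197.4], 0.77)]
pl cross_bar [([409.1, 176.3], 0.85)]
pl foot []
pl end_stop [([439.9, 147.0], 0.91), ([233.4, 228.4], 0.48)]

[... 174 characters left out ...]
.20883224e+01,  8.96441819e-04,
        6.76870572e+01, -1.02280353e+01]), 'qvel': array([ 0.06690249, -0.0107321 , -0.11932151,  0.03446611, -0.01550037,
        0.05342748]), 'tau': array([ 1.67444750e-04, -4.40012813e+01, -1.76978517e+01,  6.33194391e-02,
        5.05583407e-02, -3.04443540e-05]), 'position': array([ 0.21186368, -0.58797753,  0.22254297]), 'tcp_rot': array([[ 3.38941910e-01, -9.40807303e-01,  1.69837182e-05],
       [-9.40807303e-01, -3.38941911e-01, -1.36467928e-05],
       [ 1.85954962e-05, -1.13529361e-05, -1.00000000e+00]]), 'force': array([ 0.17006961, -0.39688067,  0.17620883]), 'moment': array([-0.03858861,  0.05425944,  0.00223254]), 'opening': 0.9979709820335737}
```

Run:
```python
import cv2
a=cv2.imread("pics/top0.png"); cv2.imwrite("pics/top0c.png",cv2.resize(a[110:290,280:540],None,fx=3,fy=3,interpolation=cv2.INTER_CUBIC))
a=cv2.imread("pics/scene0.png"); cv2.imwrite("pics/scene0c.png",cv2.resize(a[110:290,270:530],None,fx=3,fy=3,interpolation=cv2.INTER_CUBIC))
```

```text
(no output)
```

View pics/top0.png

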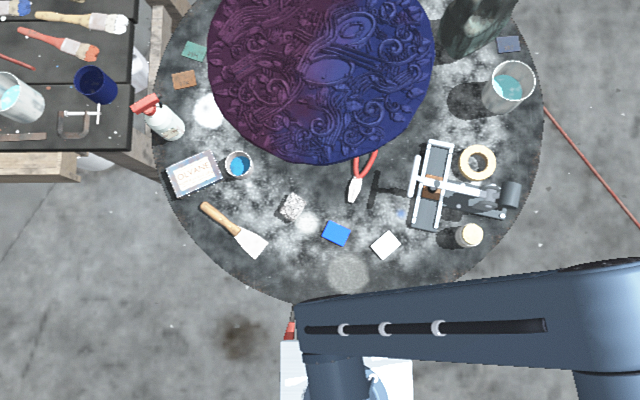

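View pics/scene0.png

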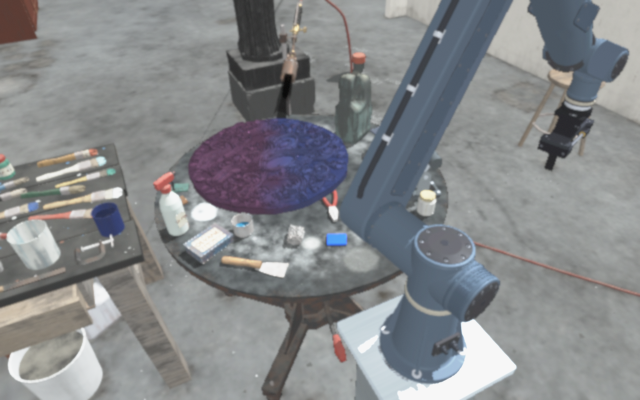

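```bash
ls pics
```

```text
scene0.png
scene0c.png
top0.png
top0c.png
```

View pics/top0c.png

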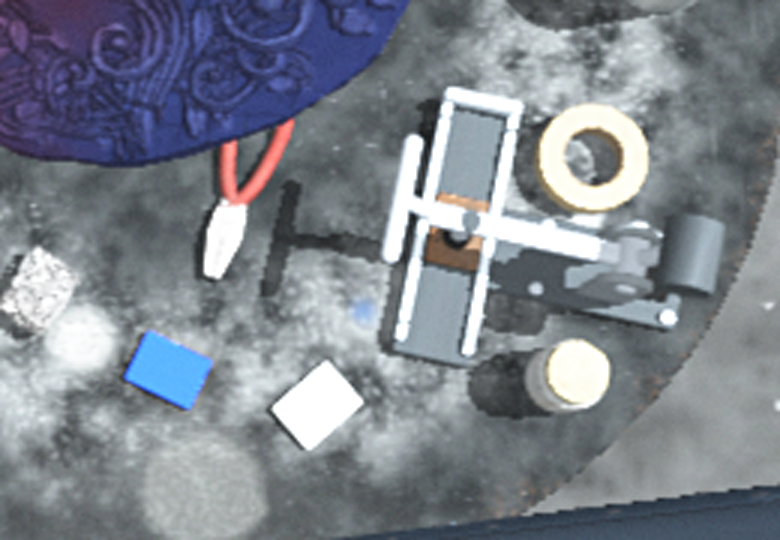

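View pics/scene0c.png

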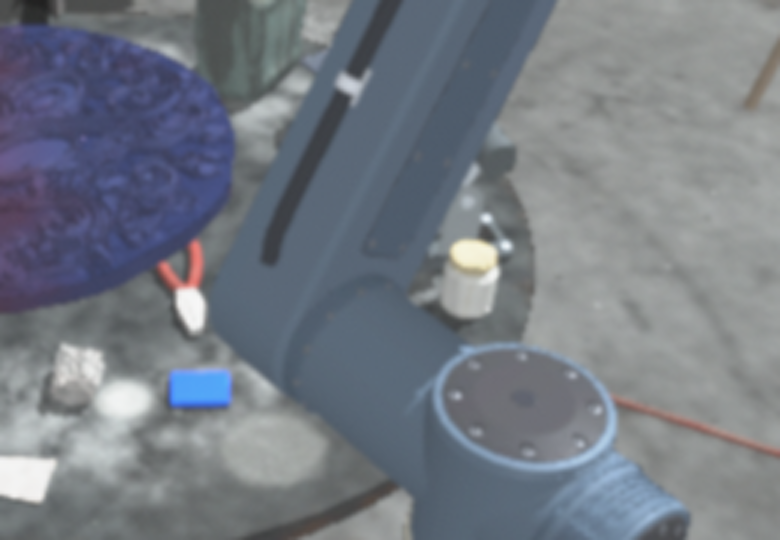

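```bash
cat > h.py <<'E'
import numpy as np, cv2
CAM={}
def cam(d): return np.array([[d["fx"],0,d["cx"]],[0,d["fy"],d["cy"]],[0,0,1.]]),np.array(d["rvec"]),np.array(d["tvec"])
K=dict(top=(np.array([[515.24995,0,332.0538],[0,515.24995,191.36069],[0,0,1]]),np.array([2.12072901,-2.13076902,0.16304917]),np.array([0.03035383,0.51153809,1.2336071])),
 scene=(np.array([[438.78993,0,318.84186],[0,438.78993,202.14236],[0,0,1]]),np.array([1.3096574,-2.10681386,0.97667913]),np.array([0.25325997,0.34601376,1.07550097])))
def proj(c,P): 
    k,r,t=K[c]; return cv2.projectPoints(np.atleast_2d(np.array(P,float)),r,t,k,None)[0][:,0]
def back(c,uv,z):
    k,r,t=K[c]; R=cv2.Rodrigues(r)[0]; C=-R.T@t
    d=R.T@np.linalg.inv(k)@np.array([uv[0],uv[1],1.]); return C+d*(z-C[2])/d[2]
def f2w(p,P):
    x,y,a=p; P=np.atleast_2d(np.array(P,float))/1000
    # fixture x dir = angle a
    c,s=np.cos(a),np.sin(a)
    return np.c_[x+c*P[:,0]-s*P[:,1],y+s*P[:,0]+c*P[:,1],P[:,2]]
E
python3 - <<'E'
from h import *
from scipy.optimize import least_squares
for u in [(430.5,190.2),(439.9,147)]: print(back("top",u,.012))
off=np.array([280,110]); 
uv=np.array([(430.5,190.2),(491.1,197.4),(439.9,147)]+[tuple(np.array(q)/3+off) for q in [(414,140),(391,260),(445,91),(524,102)]])
P=[(0,0,12),(130,0,85),(0,114,12),(-60,52,118),(-60,-52,118),(-32,122,29),(32,122,29)]
f=lambda p:(proj("top",f2w(p,P))-uv).ravel()
r=least_squares(f,[.6,-.2,-1.6],loss="soft_l1"); print(r.x,np.degrees(r.x[2])); print(f(r.x).reshape(-1,2).round(1))
np.save("fit.npy",r.x)
print("near end px crop",(proj("top",f2w(r.x,[(-32,-105,12),(32,-105,12),(0,-30,20),(0,30,20)]))-off)*3)
print("camera", -cv2.Rodrigues(K["top"][1])[0].T@K["top"][2],-cv2.Rodrigues(K["scene"][1])[0].T@K["scene"][2])
for n,u,z in (("tool px",(0,0),0),): pass
for n,u,z in [("jar",(472,230),.07),("tape",(477,163),.024),("plierTip",(354,200),.014),("discR",(432,60),.0),("discB",(315,163),0.)]: print(n,back("top",u,z))
E
```

```text
[ 0.51852701 -0.22106018  0.012     ]
[ 0.63102333 -0.24913041  0.012     ]
[ 0.51900714 -0.22348236 -1.79500019] -102.84593504626676
[[ 1.  -0.2]
 [-0.5 -1. ]
 [-0.1  0.3]
 [ 0.3 -1. ]
 [-0.6  1.6]
 [ 0.9 -0.3]
 [-0.6  1.3]]
near end px crop [[392.92056825 352.84088403]
 [468.5237067  369.51696366]
 [449.27233136 272.88984031]
 [462.69956592 204.15422851]]
camera [0.29665793 0.00799319 1.30242437] [-0.44931735  0.47391363  0.95607963]
jar [ 0.41161132 -0.30605125  0.07      ]
tape [ 0.58554622 -0.33865615  0.024     ]
plierTip [ 0.49423495 -0.02700799  0.014     ]
discR [ 0.87360612 -0.239683    0.        ]
discB [0.59392388 0.0725622  0.        ]
```

Run:
```python
from h import *
from scipy.optimize import least_squares
a=cv2.imread("pics/top0.png"); cv2.imwrite("pics/top0d.png",cv2.resize(a[130:240,400:530],None,fx=6,fy=5.4 if 0 else 6,interpolation=cv2.INTER_CUBIC)[:600])
t=np.linspace(0,2*np.pi,721)
def f(p):
    x,y,z,r=p; P=np.c_[x+r*np.cos(t),y+r*np.sin(t),0*t+z]
    A=proj("top",P);B=proj("scene",P)
    return [A[:,0].min()-207,A[:,0].max()-434,A[:,1].max()-165,B[:,0].min()-188,B[:,0].max()-348,B[:,1].min()-120,B[:,1].max()-205]
r=least_squares(f,[.8,.05,.1,.25]); print(r.x,np.round(r.fun,1))
```

```text
[0.87277078 0.06019684 0.05271706 0.29308824] [-1.2 -1.  -1.2  2.2  1.3 -2.1  2. ]
```

View pics/top0d.png

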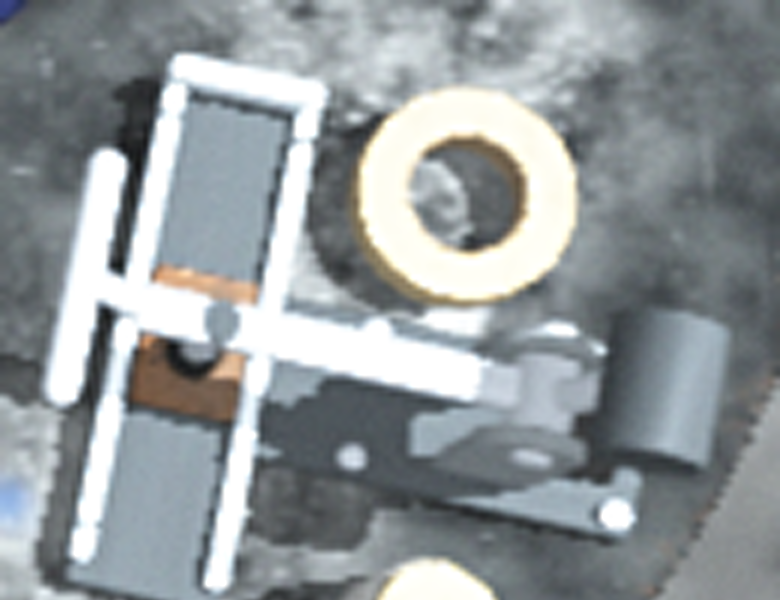

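```bash
cat >> h.py <<'E'
F=np.array([0.519,-0.2235,-1.795])
def w2f(w,p=F):
    c,s=np.cos(p[2]),np.sin(p[2]); d=np.array(w[:2])-p[:2]
    return np.array([c*d[0]+s*d[1],-s*d[0]+c*d[1],w[2]])*1000
def need(fx,fy,fz):
    from rig import bot
    s=bot.read_state(); R=s["tcp_rot"]; 
    w=f2w(F,[(fx,fy,fz)])[0]
    yaw=np.arctan2(R[1,0],R[0,0]); ty=F[2]+np.pi/2
    d=(w-s["position"])
    print("t",s["time_s"],"fix",w2f(s["position"]).round(1),"tool shift mm",(R.T@d*1000).round(1),"turn",round(-(ty-yaw),3),"F",s["force"].round(1),"op",round(s["opening"],3),"w",w.round(3), "tilt",R[2].round(3))
E
python3 - <<'E'
from h import *
need(115,0,210)
print((proj("top",f2w(F,[(138,28,135),(138,-28,135),(182,28,135),(182,-28,135),(160,28,157),(160,-28,157),(160,-28,113)]))-[400,130])*6)
E
```

```text
t 1.4 fix [ 423.6 -218.4  222.5] tool shift mm [-142.  -350.4   12.5] turn -1.001 F [ 0.2 -0.4  0.2] op 0.998 w [ 0.493 -0.336  0.21 ] tilt [ 0. -0. -1.]
[[614.32517202 311.55710884]
 [589.82742999 453.20346645]
 [728.85555447 336.04333549]
 [705.18978199 478.15832955]
 [690.76461748 313.08163724]
 [666.37834614 457.55377102]
 [629.21268835 473.48841822]]
```

send_rows(
  motion=[
    [[0,0,-5],-0.12],
    [[0,0,-5],-0.12],
    [[0,0,0],-0.12],
    [[0,0,0],-0.12],
    [[0,0,0],-0.12],
  ],
  gripper=0.68,
)

```text
time_s: 1.82
position: [0.2119, -0.5878, 0.2328]
tcp_rot: [[0.824, -0.566, 0.0], [-0.566, -0.824, 0.0], [-0.0, -0.0, -1.0]]
force: [0.2, 0.9, -0.3]
opening: 0.71
```

send_rows(
  motion=[
    [[0,0,0],-0.12],
    [[0,0,0],-0.12],
    [[0,0,0],-0.1],
    [[0,0,0],0],
    [[0,0,0],0],
  ],
)

```text
time_s: 2.23
position: [0.2119, -0.5879, 0.233]
tcp_rot: [[0.97, -0.244, 0.0], [-0.244, -0.97, 0.0], [0.0, -0.0, -1.0]]
force: [0.3, 0.5, 0.6]
opening: 0.361
```

```bash
python3 -c "
from h import *
need(115,0,210)"
```

```text
t 2.2333 fix [ 423.5 -218.4  233. ] tool shift mm [ 211.4 -313.3   23.1] turn -0.022 F [0.3 0.5 0.6] op 0.361 w [ 0.493 -0.336  0.21 ] tilt [ 0. -0. -1.]
```

send_rows(
  motion=[
    [[21,-31,0],-0.02],
    [[21,-31,0],0],
    [[21,-31,0],0],
    [[21,-31,0],0],
    [[21,-31,0],0],
  ],
)

```text
time_s: 2.65
position: [0.3487, -0.4665, 0.2322]
tcp_rot: [[0.968, -0.251, -0.001], [-0.251, -0.968, -0.007], [0.001, 0.007, -1.0]]
force: [0.4, 0.1, 1.0]
opening: 0.319
```

send_rows(
  motion=[
    [[21,-31,0],0],
    [[21,-31,0],0],
    [[21,-31,0],0],
    [[21,-31,0],0],
    [[10,-15,0],0],
  ],
)

```text
time_s: 3.07
position: [0.4825, -0.3478, 0.232]
tcp_rot: [[0.965, -0.264, 0.001], [-0.264, -0.965, -0.007], [0.003, 0.006, -1.0]]
force: [-1.0, -0.5, 0.1]
opening: 0.316
```

```bash
python3 -c "
from h import *
need(122,0,150)"
```

```text
t 3.0667 fix [129.3  -7.9 232. ] tool shift mm [ 7.3 -8.1 82. ] turn -0.043 F [-1.  -0.5  0.1] op 0.316 w [ 0.492 -0.342  0.15 ] tilt [ 0.003  0.006 -1.   ]
```

send_rows(
  motion=[
    [[7,-8,10],-0.043],
    [[0,0,10],0],
    [[0,0,10],0],
    [[0,0,0],0],
    [[0,0,0],0],
  ],
)

```text
time_s: 3.48
position: [0.4932, -0.3396, 0.1981]
tcp_rot: [[0.976, -0.218, 0.0], [-0.218, -0.976, -0.007], [0.002, 0.007, -1.0]]
force: [0.4, -0.2, 0.3]
opening: 0.324
```

```bash
python3 -c "
from h import *
need(122,0,150)
from rig import *
a=capture('top')['image'];b=capture('scene')['image']
cv2.imwrite('pics/t1.png',np.hstack([cv2.resize(a[110:260,380:540],(400,375)),cv2.resize(b[60:260,300:500],(375,375))]))"
```

```text
t 3.4833 fix [119.    0.7 198.1] tool shift mm [-0.8  2.7 48.1] turn 0.005 F [ 0.4 -0.2  0.3] op 0.324 w [ 0.492 -0.342  0.15 ] tilt [ 0.002  0.007 -1.   ]
```

View pics/t1.png

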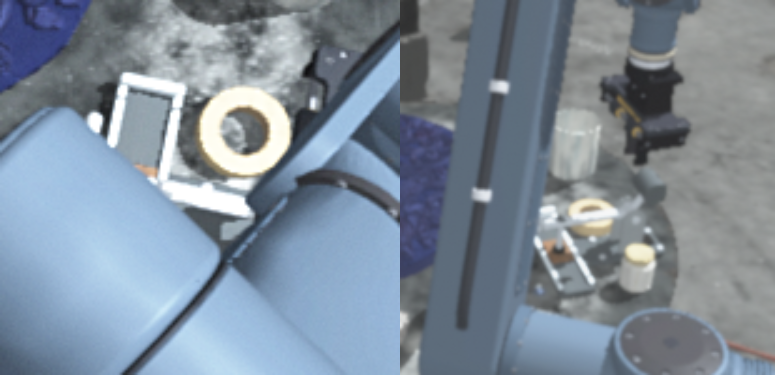

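send_rows(
  motion=[
    [[0,2,16],0],
    [[0,0,14],0],
    [[0,0,12],0],
    [[0,0,6],0],
    [[0,0,0],0],
  ],
)

```text
time_s: 4.0
position: [0.491, -0.3489, 0.1516]
tcp_rot: [[0.974, -0.227, 0.005], [-0.227, -0.974, -0.012], [0.008, 0.011, -1.0]]
force: [-0.8, 0.5, 0.3]
opening: 0.318
```

```bash
python3 -c "
from h import *
need(135,0,150)
from rig import *
b=capture('scene')['image']
cv2.imwrite('pics/t2.png',cv2.resize(b[90:240,360:500],None,fx=4,fy=4,interpolation=2))"
```

```text
t 4.0 fix [128.5   0.6 151.6] tool shift mm [-0.5  6.5  1.7] turn -0.005 F [-0.8  0.5  0.3] op 0.318 w [ 0.489 -0.355  0.15 ] tilt [ 0.008  0.011 -1.   ]
```

View pics/t2.png

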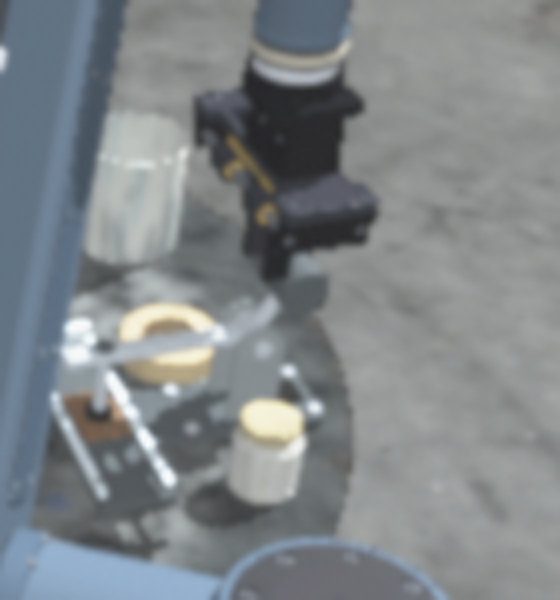

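send_rows(
  motion=[
    [[0,4,1],0],
    [[0,4,3],0],
    [[0,4,4],0],
    [[0,4,4],0],
    [[0,4,4],0],
  ],
)

```text
time_s: 4.47
position: [0.4863, -0.3713, 0.1438]
tcp_rot: [[0.974, -0.227, 0.007], [-0.226, -0.974, -0.017], [0.011, 0.015, -1.0]]
force: [-1.4, 2.5, 3.6]
opening: 0.32
```

```bash
python3 -c "
from h import *
need(165,0,103)
from rig import *
b=capture('scene')['image']
cv2.imwrite('pics/t3.png',cv2.resize(b[90:240,360:500],None,fx=4,fy=4,interpolation=2))"
```

```text
t 4.4667 fix [151.4   1.  143.8] tool shift mm [-1.4 13.  41. ] turn -0.004 F [-1.4  2.5  3.6] op 0.32 w [ 0.482 -0.384  0.103] tilt [ 0.011  0.015 -1.   ]
```

View pics/t3.png

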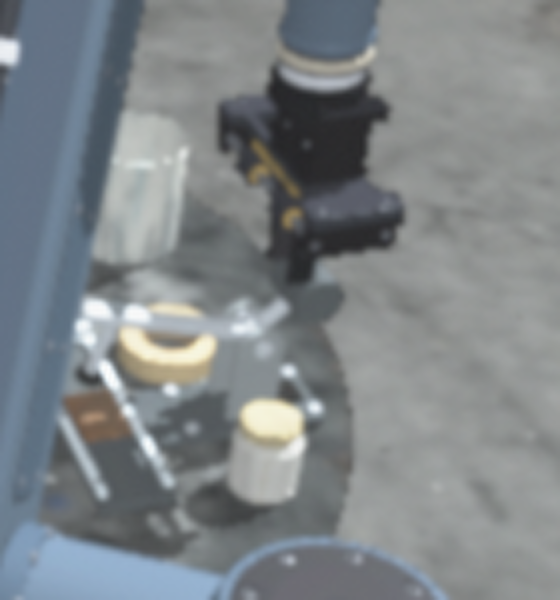

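send_rows(
  motion=[
    [[0,2,7],0],
    [[0,2,8],0],
    [[0,2,8],0],
    [[0,2,8],0],
    [[0,1,6],0],
  ],
)

```text
time_s: 4.93
position: [0.4855, -0.3929, 0.1154]
tcp_rot: [[0.974, -0.224, 0.014], [-0.224, -0.974, -0.041], [0.023, 0.037, -0.999]]
force: [-2.2, -0.7, 2.2]
opening: 0.321
```

```bash
python3 -c "
from h import *
need(165,0,103)
from rig import *
b=capture('scene')['image']
cv2.imwrite('pics/t4.png',cv2.resize(b[90:240,360:500],None,fx=4,fy=4,interpolation=2))"
```

```text
t 4.9333 fix [172.6   5.  115.4] tool shift mm [-5.3 -8.  12. ] turn -0.001 F [-2.2 -0.7  2.2] op 0.321 w [ 0.482 -0.384  0.103] tilt [ 0.023  0.037 -0.999]
```

View pics/t4.png

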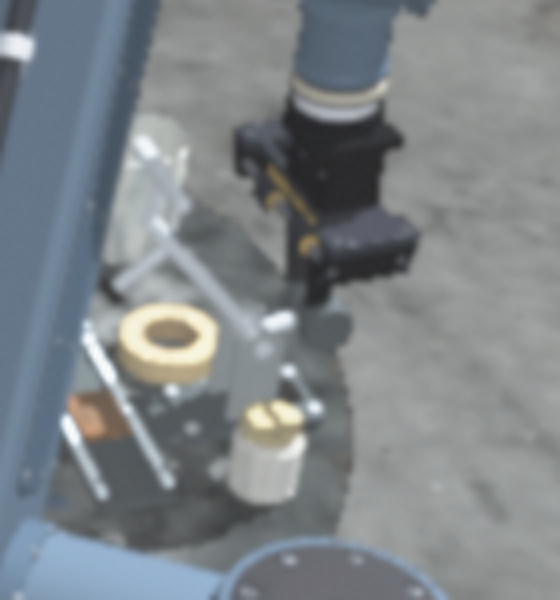

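send_rows(
  motion=[
    [[-1,0,6],0],
    [[-1,0,6],0],
    [[-1,0,6],0],
    [[0,0,5],0],
    [[0,0,3],0],
  ],
)

```text
time_s: 5.4
position: [0.4839, -0.3936, 0.086]
tcp_rot: [[0.974, -0.225, 0.016], [-0.224, -0.974, -0.041], [0.025, 0.036, -0.999]]
force: [-0.7, -1.7, 7.8]
opening: 0.325
```

```bash
python3 -c "
from h import *
need(165,0,103)
from rig import *
b=capture('scene')['image']
cv2.imwrite('pics/t5.png',cv2.resize(b[90:240,360:500],None,fx=4,fy=4,interpolation=2))"
```

```text
t 5.4 fix [173.6   3.6  86. ] tool shift mm [ -3.2  -8.  -17.4] turn -0.002 F [-0.7 -1.7  7.8] op 0.325 w [ 0.482 -0.384  0.103] tilt [ 0.025  0.036 -0.999]
```

View pics/t5.png

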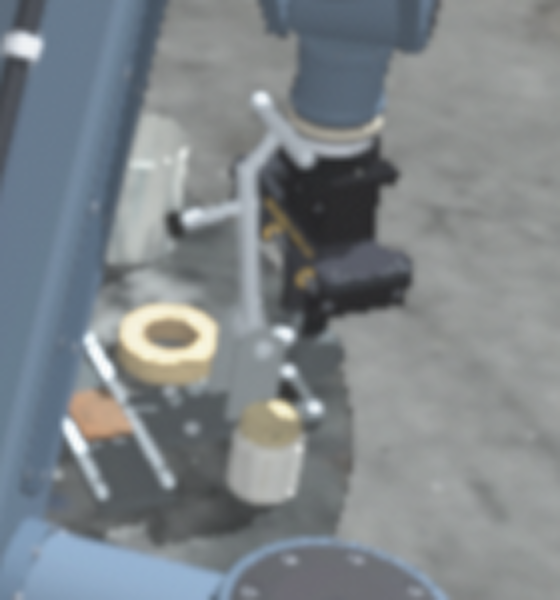

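send_rows(
  motion=[
    [[0,6,-4],0],
    [[0,15,-5],0],
    [[0,25,-5],0],
    [[0,35,-5],0],
    [[0,35,-5],0],
  ],
)

```text
time_s: 5.87
position: [0.4551, -0.4983, 0.1074]
tcp_rot: [[0.977, -0.214, 0.005], [-0.214, -0.977, -0.023], [0.009, 0.021, -1.0]]
force: [0.5, -0.3, 1.0]
opening: 0.321
```

```bash
python3 -c "
from h import *
need(300,0,150)
from rig import *
b=capture('scene')['image']
cv2.imwrite('pics/t6.png',cv2.resize(b[90:240,360:500],None,fx=4,fy=4,interpolation=2))"
```

```text
t 5.8667 fix [282.1  -1.2 107.4] tool shift mm [  1.5  18.8 -42.2] turn 0.008 F [ 0.5 -0.3  1. ] op 0.321 w [ 0.452 -0.516  0.15 ] tilt [ 0.009  0.021 -1.   ]
```

View pics/t6.png

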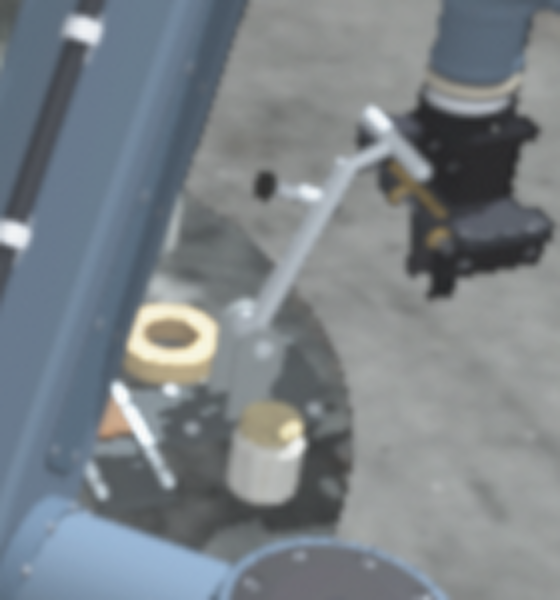

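send_rows(
  motion=[
    [[0,25,-8],0.008],
    [[-10,10,-8],0],
    [[-30,0,-8],0],
    [[-35,0,-8],0],
    [[-35,0,-8],0],
  ],
  gripper=1.0,
)

```text
time_s: 6.33
position: [0.3376, -0.5289, 0.1513]
tcp_rot: [[0.974, -0.228, 0.015], [-0.227, -0.973, -0.047], [0.026, 0.043, -0.999]]
force: [-0.5, -0.3, -0.9]
opening: 0.046
```

send_rows(
  motion=[
    [[-35,0,0],0],
    [[-30,0,0],0],
    [[-10,0,0],0],
    [[0,0,0],0],
    [[0,0,0],0],
  ],
)

```text
time_s: 6.75
position: [0.2535, -0.5127, 0.1544]
tcp_rot: [[0.972, -0.235, 0.015], [-0.234, -0.971, -0.052], [0.027, 0.047, -0.999]]
force: [0.5, 0.1, 0.0]
opening: 0.01
```

```bash
python3 -c "
from h import *
need(0,-170,150)
from rig import *
a=capture('top')['image'];b=capture('scene')['image']
cv2.imwrite('pics/t7.png',np.hstack([cv2.resize(a[110:260,380:540],(400,375)),cv2.resize(b[60:260,300:500],(375,375))]))
print(place_of('top','plate'))"
```

```text
t 6.75 fix [ 340.9 -194.5  154.4] tool shift mm [  20.2 -341.1  -11.3] turn -0.012 F [0.5 0.1 0. ] op 0.01 w [ 0.353 -0.186  0.15 ] tilt [ 0.027  0.047 -0.999]
[{'xy': [332.9, 231.9], 'p': 0.96}, {'xy': [430.1, 187.0], 'p': 0.81}, {'xy': [381.9, 244.3], 'p': 0.72}, {'xy': [431.9, 190.7], 'p': 0.72}]
```

View pics/t7.png

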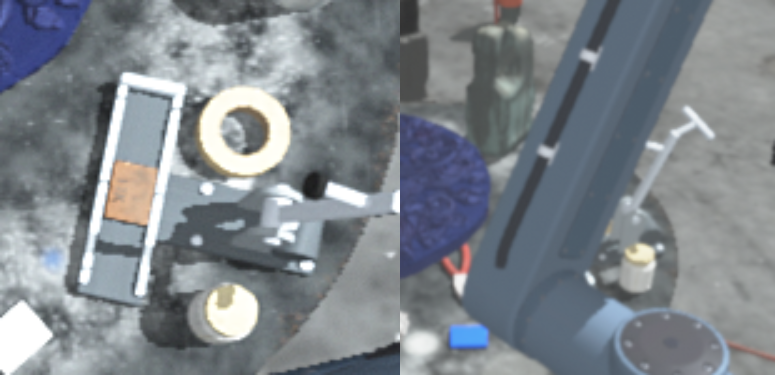

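```bash
python3 -c "
from h import *
for q in [(118,160),(156,168),(105,218),(148,226),(131,193)]:
    u=np.array(q)/2.5+[380,110]; print(w2f(back('top',u,.020)).round(1))
need(0,-145,150)"
```

```text
[-19.3  36.4  20. ]
[19.7 36.6 20. ]
[-20.8 -24.8  20. ]
[ 22.8 -23.5  20. ]
[-0.1  5.9 20. ]
t 6.9 fix [ 340.8 -192.9  154. ] tool shift mm [  44.6 -341.1  -11.1] turn -0.009 F [ 0.1 -0.4  0.6] op 0.009 w [ 0.378 -0.191  0.15 ] tilt [ 0.027  0.048 -0.998]
```

send_rows(
  motion=[
    [[5,-30,0],-0.012],
    [[5,-35,0],0],
    [[5,-35,0],0],
    [[5,-35,0],0],
    [[5,-35,0],0],
  ],
)

```text
time_s: 7.32
position: [0.3252, -0.361, 0.1456]
tcp_rot: [[0.975, -0.223, 0.022], [-0.221, -0.973, -0.07], [0.037, 0.064, -0.997]]
force: [0.2, 0.2, 0.3]
opening: 0.003
```

```bash
python3 -c "
from h import *
need(0,-145,150)"
```

```text
t 7.3167 fix [ 177.2 -158.3  145.6] tool shift mm [  13.8 -176.6  -15.1] turn 0.002 F [0.2 0.2 0.3] op 0.003 w [ 0.378 -0.191  0.15 ] tilt [ 0.037  0.064 -0.997]
```

send_rows(
  motion=[
    [[3,-35,-3],0],
    [[3,-35,-3],0],
    [[3,-35,-3],0],
    [[3,-35,-3],0],
    [[0,-20,0],0],
  ],
)

```text
time_s: 7.73
position: [0.381, -0.1977, 0.1474]
tcp_rot: [[0.976, -0.214, 0.027], [-0.212, -0.975, -0.071], [0.041, 0.064, -0.997]]
force: [-0.1, 0.0, -0.4]
opening: 0.007
```

send_rows(
  motion=[
    [[0,0,0],0],
    [[0,0,0],0],
    [[0,0,0],0],
    [[0,0,0],0],
    [[0,0,0],0],
  ],
)

```text
time_s: 8.15
position: [0.3858, -0.1943, 0.1473]
tcp_rot: [[0.979, -0.201, 0.029], [-0.199, -0.977, -0.072], [0.043, 0.064, -0.997]]
force: [-0.6, 0.3, -0.6]
opening: 0.007
```

```bash
python3 -c "
from h import *
need(0,-75,60)"
```

```text
t 8.15 fix [   1.1 -136.3  147.3] tool shift mm [57.5 -5.4 89.7] turn 0.024 F [-0.6  0.3 -0.6] op 0.007 w [ 0.446 -0.207  0.06 ] tilt [ 0.043  0.064 -0.997]
```

send_rows(
  motion=[
    [[13,-1,18],0.024],
    [[13,-1,18],0],
    [[13,-1,18],0],
    [[13,-1,18],0],
    [[5,-1,15],0],
  ],
)

```text
time_s: 8.57
position: [0.4494, -0.2177, 0.0629]
tcp_rot: [[0.971, -0.237, 0.038], [-0.233, -0.969, -0.08], [0.056, 0.069, -0.996]]
force: [-0.5, 0.1, 0.1]
opening: 0.006
```

```bash
python3 -c "
from h import *
need(0,-65,15)"
```

```text
t 8.5667 fix [  9.9 -69.1  62.9] tool shift mm [  1.3 -13.2  47.3] turn -0.012 F [-0.5  0.1  0.1] op 0.006 w [ 0.456 -0.209  0.015] tilt [ 0.056  0.069 -0.996]
```

send_rows(
  motion=[
    [[0,-10,8],-0.01],
    [[0,-3,8],0],
    [[0,-1,7],0],
    [[0,0,4],0],
    [[0,0,0],0],
  ],
)

```text
time_s: 8.98
position: [0.4534, -0.2087, 0.0303]
tcp_rot: [[0.972, -0.231, 0.036], [-0.228, -0.97, -0.079], [0.053, 0.069, -0.996]]
force: [0.0, -0.0, -0.1]
opening: 0.007
```

```bash
python3 -c "
from h import *
need(0,-65,16)"
```

```text
t 8.9833 fix [  0.2 -67.3  30.3] tool shift mm [ 1.5 -1.2 14.4] turn -0.006 F [ 0.  -0.  -0.1] op 0.007 w [ 0.456 -0.209  0.016] tilt [ 0.053  0.069 -0.996]
```

send_rows(
  motion=[
    [[0,-1,5],0],
    [[0,0,4],0],
    [[0,0,3],0],
    [[0,0,1],0],
    [[0,0,0],0],
  ],
)

```text
time_s: 9.4
position: [0.4539, -0.2091, 0.0178]
tcp_rot: [[0.972, -0.232, 0.037], [-0.228, -0.97, -0.08], [0.055, 0.07, -0.996]]
force: [-0.3, 0.7, -0.6]
opening: 0.005
```

```bash
python3 -c "
from h import *
need(0,-40,16)
from rig import *
a=capture('top')['image']
cv2.imwrite('pics/t8.png',cv2.resize(a[120:260,380:540],None,fx=4,fy=4,interpolation=2))"
```

```text
t 9.4 fix [  0.5 -66.7  17.8] tool shift mm [26.6 -0.9  3.2] turn -0.007 F [-0.3  0.7 -0.6] op 0.005 w [ 0.48  -0.215  0.016] tilt [ 0.055  0.07  -0.996]
```

View pics/t8.png

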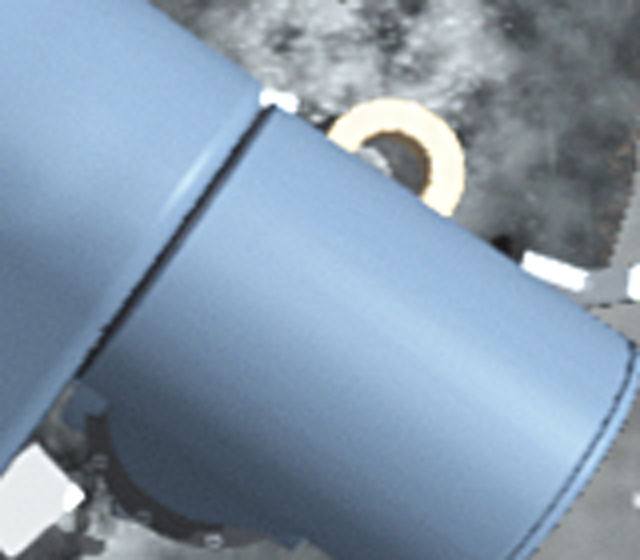

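send_rows(
  motion=[
    [[5,0,1.5],-0.007],
    [[5,0,1],0],
    [[5,0,0.5],0],
    [[5,0,0.5],0],
    [[4,0,0.3],0],
  ],
)

```text
time_s: 9.87
position: [0.4796, -0.2154, 0.0159]
tcp_rot: [[0.974, -0.225, 0.038], [-0.221, -0.972, -0.081], [0.055, 0.071, -0.996]]
force: [-0.1, -0.6, -0.4]
opening: 0.007
```

```bash
python3 -c "
from h import *
need(0,39,16)"
```

```text
t 9.8667 fix [  0.9 -40.2  15.9] tool shift mm [79.1 -1.1  4.2] turn 0.001 F [-0.1 -0.6 -0.4] op 0.007 w [ 0.557 -0.232  0.016] tilt [ 0.055  0.071 -0.996]
```

send_rows(
  motion=[
    [[7,0,0.4],0],
    [[7,0,0.4],0],
    [[7,0,0.4],0],
    [[7,0,0.4],0],
    [[7,0,0.4],0],
  ],
)

```text
time_s: 10.28
position: [0.5123, -0.2213, 0.0152]
tcp_rot: [[0.974, -0.223, 0.027], [-0.221, -0.972, -0.076], [0.044, 0.068, -0.997]]
force: [-2.7, 0.3, 2.8]
opening: 0.004
```

```bash
python3 -c "
from h import *
need(0,39,16)"
```

```text
t 10.2833 fix [-0.6 -7.  15.2] tool shift mm [46.   0.6  1.3] turn 0.002 F [-2.7  0.3  2.8] op 0.004 w [ 0.557 -0.232  0.016] tilt [ 0.044  0.068 -0.997]
```

send_rows(
  motion=[
    [[7,0,0.2],0],
    [[7,0,0.2],0],
    [[7,0,0.2],0],
    [[7,0,0.3],0],
    [[6,0,0.3],0],
  ],
)

```text
time_s: 10.7
position: [0.5486, -0.2292, 0.0152]
tcp_rot: [[0.975, -0.223, 0.026], [-0.22, -0.973, -0.075], [0.042, 0.067, -0.997]]
force: [-3.8, 0.3, 2.7]
opening: 0.007
```

```bash
python3 -c "
from h import *
need(0,39,16)"
```

```text
t 10.7 fix [-1.  30.1 15.2] tool shift mm [ 8.9  1.1 -0.3] turn 0.002 F [-3.8  0.3  2.7] op 0.007 w [ 0.557 -0.232  0.016] tilt [ 0.042  0.067 -0.997]
```

send_rows(
  motion=[
    [[4,0,0.1],0],
    [[4,0,0.1],0],
    [[4,0,0.1],0],
    [[4,0,0.1],0],
    [[4,0,0.1],0],
  ],
)

```text
time_s: 11.12
position: [0.5659, -0.2329, 0.0149]
tcp_rot: [[0.975, -0.221, 0.015], [-0.219, -0.973, -0.071], [0.03, 0.066, -0.997]]
force: [-14.6, -1.2, 10.4]
opening: 0.006
```

```bash
python3 -c "
from h import *
need(0,39,16)"
```

```text
t 11.1167 fix [-1.3 47.9 14.9] tool shift mm [-8.8  1.3 -1.3] turn 0.003 F [-14.6  -1.2  10.4] op 0.006 w [ 0.557 -0.232  0.016] tilt [ 0.03   0.066 -0.997]
```

send_rows(
  motion=[
    [[3,0,0],0],
    [[3,0,0],0],
    [[3,0,0],0],
    [[0,0,0],0],
    [[0,0,0],0],
  ],
)

```text
time_s: 11.53
position: [0.5656, -0.2329, 0.0151]
tcp_rot: [[0.976, -0.219, -0.007], [-0.219, -0.974, -0.064], [0.007, 0.064, -0.998]]
force: [-2.0, 0.5, 0.1]
opening: 0.008
```

```bash
python3 -c "
from h import *
need(0,39,16)"
```

```text
t 11.5333 fix [-1.1 47.5 15.1] tool shift mm [-8.5  1.2 -0.9] turn 0.004 F [-2.   0.5  0.1] op 0.008 w [ 0.557 -0.232  0.016] tilt [ 0.007  0.064 -0.998]
```

send_rows(
  motion=[
    [[-6,0,0],0],
    [[-10,0,0],0],
    [[-10,0,-5],0],
    [[-10,0,-20],0],
    [[-10,0,-30],0],
  ],
)

```text
time_s: 11.95
position: [0.5194, -0.2189, 0.0661]
tcp_rot: [[0.976, -0.219, -0.006], [-0.219, -0.974, -0.064], [0.008, 0.063, -0.998]]
force: [0.7, -0.2, 0.4]
opening: 0.007
```

send_rows(
  motion=[
    [[-25,0,-30],0],
    [[-30,0,-25],0],
    [[-35,0,-15],0],
    [[-35,0,-5],0],
    [[-15,0,0],0],
  ],
)

```text
time_s: 12.37
position: [0.38, -0.1829, 0.1472]
tcp_rot: [[0.976, -0.218, 0.01], [-0.216, -0.974, -0.074], [0.025, 0.07, -0.997]]
force: [-0.0, 0.1, 0.2]
opening: 0.001
```

```bash
python3 -c "
from h import *
need(300,-180,150)"
```

```text
t 12.3667 fix [  -8.7 -144.5  147.2] tool shift mm [-37.3 307.9  17.9] turn 0.006 F [-0.   0.1  0.2] op 0.001 w [ 0.277 -0.476  0.15 ] tilt [ 0.025  0.07  -0.997]
```

send_rows(
  motion=[
    [[-5,34,0],0],
    [[-5,34,0],0],
    [[-5,34,0],0],
    [[-5,34,0],0],
    [[-5,34,0],0],
  ],
)

```text
time_s: 12.78
position: [0.309, -0.3354, 0.1612]
tcp_rot: [[0.978, -0.208, 0.009], [-0.207, -0.976, -0.071], [0.023, 0.068, -0.997]]
force: [-0.1, 0.2, 0.7]
opening: 0.008
```

send_rows(
  motion=[
    [[-5,34,0],0],
    [[-5,34,0],0],
    [[-5,34,0],0],
    [[0,20,0],0],
    [[0,0,0],0],
  ],
)

```text
time_s: 13.2
position: [0.2616, -0.4627, 0.173]
tcp_rot: [[0.976, -0.216, 0.012], [-0.214, -0.973, -0.085], [0.03, 0.08, -0.996]]
force: [0.5, -0.6, 0.3]
opening: 0.006
```

```bash
python3 -c "
from h import *
need(300,-180,150)
from rig import *
a=capture('top')['image']
cv2.imwrite('pics/t9.png',cv2.resize(a[120:260,380:540],None,fx=4,fy=4,interpolation=2))
print((proj('top',f2w(F,[(-22.5,54,20),(22.5,54,20),(22.5,114,20),(-22.5,114,20)]))-[380,120])*4)"
```

```text
t 13.2 fix [ 290.5 -197.8  173. ] tool shift mm [17.   7.7 24.2] turn 0.009 F [ 0.5 -0.6  0.3] op 0.006 w [ 0.277 -0.476  0.15 ] tilt [ 0.03   0.08  -0.996]
[[189.07494857 188.45445539]
 [259.08512675 203.43146469]
 [276.380211   113.52477773]
 [206.85125895  98.81908794]]
```

View pics/t9.png

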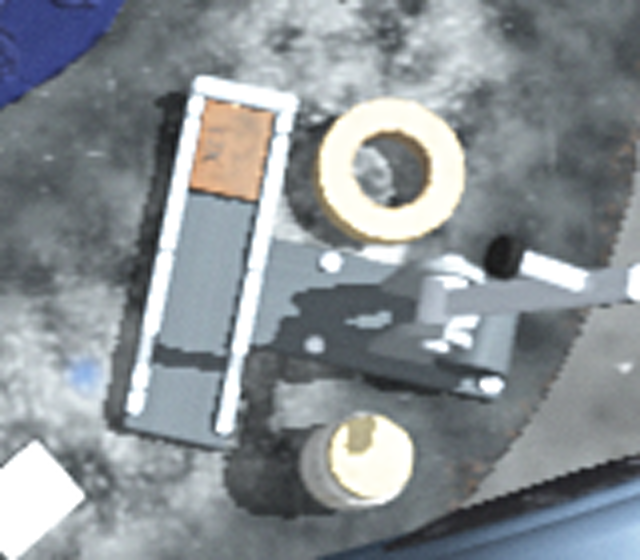

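The copper plate lies against the end stop: its corners at crop (190,190) to (275,112) match the prediction for home. The arm leans right at its stop, and the jar and the tape roll have not moved.

```bash
python3 -c "
from rig import *
print(bot.read_state()['qvel'].round(2)); print(bot.hand_in())"
```

```text
[ 2.55 -0.73  3.84  0.84  1.49  0.9 ]
the job is handed in; nothing more can be done
None
```

I raised the arm past its balance point, pushed the plate home against the end stop, and handed the job in at about 13 s of the 51 s allowed.

- **Arm:** The tool could only point down, so I couldn't push the cross bar from below. I pushed the counterweight over and down with the two fingertips instead. The arm leaned against the gripper past its balance point. When I drew the gripper away to the right, it tipped back to its stop by itself. It was still leaning right, with nothing touching it, in the last picture.
- **Plate:** I chose the copper plate in the slideway, not the blue or white look-alikes. I pushed it with shut fingers until the force rose from about 4 N to about 15 N, and further pushing did not move it. In the last top picture its corners lie within about 1 pixel of where they should be when home.
- **Other things:** The jar and the tape roll look unmoved. I didn't re-check the things on the left in the last picture, but the gripper never went near them.

**What disagreed:**
- The fingers stopped about 9 mm further on than I had worked out. The finger tips are probably narrower than I assumed, since the picture confirms the plate is home.
- The tool drifted up to about 5° from vertical during the moves, with no visible effect.
- The robot was still settling slightly at hand-in, with joint speeds up to about 4 degrees/s, well clear of everything.

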